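Third hand at the pin-drilling jig

ROBOT

A 6-joint arm with a two-finger parallel gripper is mounted at the origin on the work surface; the furniture and walls round the work are solid. World frame = base frame: x ahead of the robot, y to its left, z up, the work surface at z = 0. Lengths are in m, angles in rad, forces in N, time in s.
With the tool pointing down it reaches from about 0.35 to 0.975 m from the base axis. Payload 4.9 kg.
Tool frame: the origin (TCP) lies at the very end of the fingers, on their centre line; the grasp point (between the pads) lies 19 mm behind it (ctrl.grasp_offset is the distance from the TCP to the grasp point, in m); z points along the fingers, y is the line along which they close (so a half turn about z gives the same grasp; the last joint's range is limited). The gripper opens to 85 mm and grips with 20 to 120 N. Pads are 22 mm wide; open, the fingers measure 114 mm over their backs; the gripper's body (76 mm by 85 mm) begins 54 mm behind the grasp point. The pads swing forward as they close: fully open they stand 13 mm farther back than shut.
Start: joints at [1.008, 0.053, 1.613, -0, 1.476, -0.119], TCP at [0.268, 0.564, 0.231] pointing down, gripper open.
Joint ranges: [-3.01, 3.01], [-1.01, 2.22], [0.06, 2.58], [-1.02, 4.17], [0.09, 2.62], [-3.14, 3.14]. Speed limits (rad/s): [2.57, 2.57, 3.14, 3.14, 3.14, 3.14].

INTERFACE

Orientations are given as a rotation vector (axis times angle).
In Python, from station import ctrl, optics gives the robot as it stands.
- The arm moves only by the shell command python3 -m handwheel 'ROWS' [OPENING] [FORCE]. ROWS is JSON, a list of rows, each an object of numbers: "tx", "ty", "tz": the shift along the tool's x, y, z in mm; "roll": the turn about the tool's z in rad. A call has 1 to 12 rows; each row shifts and turns the commanded pose from where the row before left it, along the tool's axes as they then stand; what a row does not reach is not made up. A row lasts 1/12 s, in which the tool goes at most 41.7 mm and 7.16 degrees, less where a joint would pass 70% of its speed; a pose out of reach is approached as far as the arm can. A call with a gripper value outside its range is refused whole. OPENING is the finger opening in mm, from 0 to 85.4, set as the call begins (- or left out, the last holds). The fingers move at their own pace and stop on an object; FORCE is the grip in N (left out, the last holds). Time passes only in rows, so rows that do not move let the fingers close. It gives the time, the measured TCP pose, the force, the opening and the grip force at its end, in the units of the state.
- ctrl.get_obs(): the state, without advancing time (a new reading comes with each control period).
- optics.get_image(name): name is "scene" or "top"; returns (picture, depth): 384x512x3 uint8, red, green, blue; 384x512 float32, m along the optical axis (not along the pixel's ray), 0 where there is no reading.
- optics.camera_params(name): a dict with "mtx" (3x3 intrinsics, pixels), "extrinsics" (4x4, takes a point from camera to world coordinates). Camera axes: x right, y down, z forward; pixel columns grow to the right and rows downward; lengths in m; the calibration is good to about 2 mm. A picture is of the moment at which its call begins. camera_params takes no time and is no camera call.
- ctrl.finish_job(): hands the job in; it is judged then, once.
The state is a dict: "t": time; "q": joint angles; "dq": joint speeds; "effort": joint torques, N m; "tool_pos": TCP position; "tool_rot": TCP orientation; "contact_force": force on the tool from outside, world axes, zero at the start; "wrist_torque": the same for the moment, N m; "opening": finger opening in m; "grip_force": force on a finger pad.
Only numpy, scipy, OpenCV 4.12 (cv2) and the standard library are available. Lean on these libraries where they do the work, as an engineer would, in place of code of your own. Each camera call takes 0.05 s, during which the arm holds its last target. There are 200 camera calls.

TASK

Lay the plaster jaw model flat in the open bay of the pin-drilling jig with its flat back towards the sprung stop, then push it along the channel and under the blue bridge against the stop until the orange pointer stands in the green zone of the scale - never drive it into the red. Finish while still holding that push steadily, so that I can drill the model, and leave the other things on the bench alone.

Things in the scene. Friction and masses are not known exactly. Their poses are not given: they have to be found in the camera images.
- jig: pin-drilling jig, fixed: dark steel plate 262 x 110 x 12 mm. Origin on the bench under it, mid-width; +x runs along the channel to the sprung stop; plate from x = -122 to +140 mm. Its top (z = 12) is the bed. Two steel rails, 10 mm high, x = -32 to 78, 67 mm apart inside; their mouth flares to 80 mm at x = -52. The grey block behind the stop, x = 122 to 138, stands 26 mm above the bed
- jig_bay (a point): point on the bed in the middle of the open loading bay before the rails (jig x = -62, z = 12 mm); the bay runs from jig x = -122 to -52
- jig_channel (a point): point on the bed, on the channel's centre line under the middle of the blue bridge (jig x = 57.5, z = 12 mm). The bridge crosses the channel from jig x = 45 to 70; its underside is 28 mm and its top 36 mm above the bed, brass bushings and thumb screws on it reach 42 mm above the bed
- stop_pad: white pad of the sprung stop, 44 mm wide, 2 to 18 mm above the bed, under the bridge. Origin at bed height in the middle of the pad's front face, which looks along jig -x to the bay; at rest it is at jig x = 55 mm
- stop (a joint): how far the sprung stop is pushed in along jig +x, in m: 0 at rest, hard end at 0.034; spring 500 N/m, no preload (10 N at 0.020), springs back. It moves an orange pointer over the scale on the jig's left (+y) side: white to 0.015, green 0.015 to 0.025, white to 0.028, red beyond
- model: cream plaster jaw model, loose, 48 (x) by 61 (y) mm, 24 mm high with teeth, 55 to 110 g; take it by its base, 16 mm high, front to back (48 mm). Origin: centre of its underside, z (teeth) up; +x side: flat back, -x side: rounded front, each 24 mm from the origin. Starts on the bench, back away from the robot, turned up to 0.6 rad either way
- model_back (a point): middle of the model's flat back, 24 mm along model +x from its origin and 8 mm above its underside
- articulator: brass articulator with casts, 112 x 90 x 108 mm, to be left alone; origin at the centre of its underside
- alcohol_bottle: white bottle with blue cap, 54 mm across, 150 mm high, to be left alone; origin at the centre of its underside
- powder_jar: white lidded jar, 50 mm across, 41 mm high, to be left alone; origin at the centre of its underside
- rubber_bowl: green rubber mixing bowl, 115 mm across, 60 mm high, to be left alone; origin at the centre of its underside
There are look-alikes about, which are no part of the job. What is meant by the model is not black or yellow, and is the smaller of those in its own colour.

How it is judged:
On the way:
1. the model lies flat on the jig's bed in the open bay, before the bridge, flat back towards the stop (x of model_back in the frame of jig between -0.1 and 0.03 m and y of model in the frame of jig between -0.03 and 0.03 m and z of model in the frame of jig between 0.007 and 0.018 m and angle between model's own z axis and vertical below 0.15 rad and angle between the x axis of model and the x axis of jig, either way round below 0.6 rad and x of jig_channel in the frame of model above 0 m), for 0.2 s.
At the end, for the whole second after the job is handed in: Still pushing through the last second: stop pushed in 13.5 to 26.5 mm, 6 to 14 N between model and pad, fingers on the model with over 4 N; model flat (0.1 rad) on the bed under the bridge, back to the pad, square (0.2 rad), within 15 mm of the centre line, at rest (value of joint stop between 0.0135 and 0.0265 m and contact force between stop_pad and model between 6 and 14 N and contact force between the fingers and model above 4 N and x of model_back in the frame of jig above 0.064 m and y of model_back in the frame of jig between -0.015 and 0.015 m and z of model in the frame of jig between 0.009 and 0.016 m and angle between model's own z axis and vertical below 0.1 rad and angle between the x axis of model and the x axis of jig, either way round below 0.2 rad and linear speed of model below 0.01 m/s); the arm keeps its last pose, push and grip.
It fails at once if the pointer is driven into the red zone (stop over 29 mm) (value of joint stop above 0.029 m).
It fails at once if the articulator is disturbed (moved more than 20 mm) (distance of articulator from where it was at the start of the episode above 0.02 m).
It fails at once if the alcohol bottle is disturbed (moved more than 20 mm) (distance of alcohol_bottle from where it was at the start of the episode above 0.02 m).
It fails at once if the powder jar is disturbed (moved more than 20 mm) (distance of powder_jar from where it was at the start of the episode above 0.02 m).
It fails at once if the rubber bowl is disturbed (moved more than 20 mm) (distance of rubber_bowl from where it was at the start of the episode above 0.02 m).
It also fails if it takes over 61 s, if anything falls off the work surface, if the arm or the gripper's body presses on something with over 40 N, if the wrist force passes 120 N, or if a joint passes its speed limit or range.

## Working session

There is one attempt and no reset: what is moved stays moved. The work goes in short steps, Python scripts to look and compute and a shell command to move; the robot and the scene stay as the last step left them, time stands still between calls to the robot, and variables do not carry over. Pictures are saved under pics/ and viewed, at most 10 in all, crops included, and the job is handed in when it is done.

```bash
mkdir -p pics
cat > h.py <<'E'
import numpy as np, cv2
from station import ctrl, optics
def grab(n):
    im,d=optics.get_image(n); p=optics.camera_params(n)
    return im,d,np.array(p["mtx"]),np.array(p["extrinsics"])
def pts(d,K,T):
    v,u=np.mgrid[:d.shape[0],:d.shape[1]]
    c=np.stack([(u-K[0,2])/K[0,0]*d,(v-K[1,2])/K[1,1]*d,d,np.ones_like(d)],-1)
    return (c@T.T)[...,:3]
def ray(u,v,z,K,T):
    r=T[:3,:3]@np.array([(u-K[0,2])/K[0,0],(v-K[1,2])/K[1,1],1]);o=T[:3,3]
    return o+r*(z-o[2])/r[2]
def save(im,n): cv2.imwrite('pics/'+n,cv2.cvtColor(im,cv2.COLOR_RGB2BGR))
E
python3 - <<'E'
from h import *
for n in("top","scene"):
    im,d,K,T=grab(n); np.savez(n+'0.npz',im=im,d=d,K=K,T=T)
    save(cv2.resize(im,(768,576)),n+'0.png'); print(n,K,T.round(3))
print(ctrl.get_obs())
E
```

```text
top [[436.8598662    0.         254.3454885 ]
 [  0.         436.8598662  195.15875648]
 [  0.           0.           1.        ]] [[-0.017 -0.988  0.157  0.226]
 [-1.     0.017  0.003 -0.071]
 [-0.006 -0.157 -0.988  1.595]
 [ 0.     0.     0.     1.   ]]
scene [[467.79067238   0.         256.99269254]
 [  0.         467.79067238 193.31820384]
 [  0.           0.           1.        ]] [[-1.     0.026 -0.01   0.523]
 [ 0.026  0.798 -0.602  0.978]
 [-0.008 -0.602 -0.798  1.426]
 [ 0.     0.     0.     1.   ]]
{'t': 0.1, 'q': array([ 1.00798005e+00,  5.32935890e-02,  1.61417570e+00,  1.17197123e-05,
        1.47603546e+00, -1.18988965e-01]), 'dq': array([ 0.00094142, -0.00071279, -0.00204124, -0.00082107,  0.00032891,
       -0.00020593]), 'effort': array([ 1.82335002e-04, -3.94903600e+01, -3.71360958e+01, -1.31893926e-04,
        3.96263422e-03,  2.08661027e-05]), 'tool_pos': array([0.26805262, 0.56395638, 0.23017292]), 'tool_rot': array([-6.91312665e-01, -3.06391870e+00,  2.82395124e-03]), 'contact_force': array([-0.07319561, -0.34292063, -0.8010907 ]), 'wrist_torque': array([0.01161235, 0.03530994, 0.03797464]), 'grip_force': 0.0, 'opening': 0.08561759895946187}
```

View pics/top0.png

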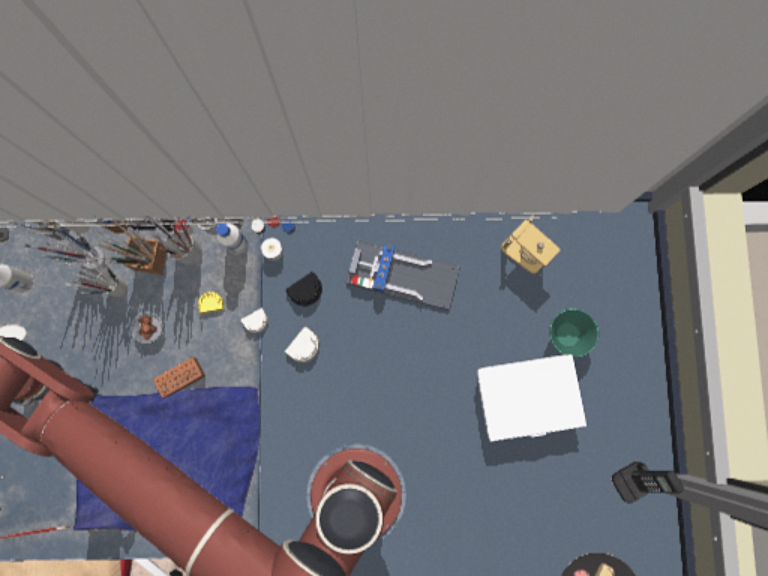

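View pics/scene0.png

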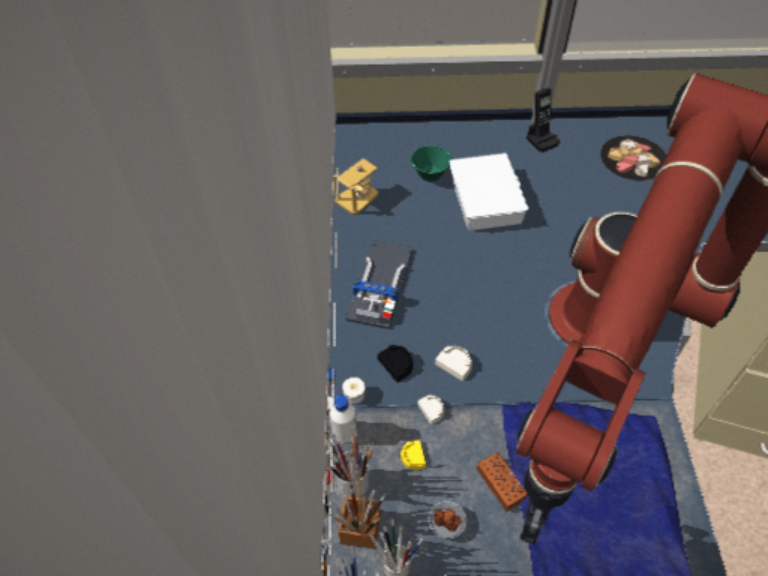

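The top view shows the model (the smaller cream one) at about (255,321) in the 768-wide view, with its larger look-alike at (303,345). The jig is centred near (404,276), with its bridge and stop to the left, so jig +x is roughly world +y.

```bash
cat > m.py <<'E'
from h import *
for n,(mu,mv) in (("top",(170,214)),("scene",(287,272))):
    f=np.load(n+'0.npz'); im,d,K,T=[f[k] for k in("im","d","K","T")]
    P=pts(d,K,T); hsv=cv2.cvtColor(im,cv2.COLOR_RGB2HSV)
    roi=np.zeros(d.shape,bool); roi[mv-14:mv+15,mu-16:mu+16]=1
    m=roi&(hsv[...,2]>130)&(hsv[...,1]<90)
    if n=="scene": m&=(hsv[...,2]>150)
    A=P[m]; print(n,m.sum(),'z pct',np.percentile(A[:,2],[2,25,50,75,98]).round(4))
    A=A[A[:,2]>0.008]
    r=cv2.minAreaRect((A[:,:2]*1000).astype(np.float32)); print('rect',r,cv2.boxPoints(r).round(1).tolist(),'mean',A.mean(0))
    c=im[mv-20:mv+20,mu-25:mu+25].copy(); save(cv2.resize(c,(500,400),interpolation=cv2.INTER_CUBIC),n+'_m.png')
    # jig plate: points 8..16mm high dark in region
    ju,jv=((270,184) if n=="top" else (254,190))
    roi=np.zeros(d.shape,bool); roi[jv-34:jv+34,ju-48:ju+48]=1
    z=P[...,2]; q=roi&(z>0.007)&(z<0.018)&(hsv[...,2]<110)
    B=P[q]; print('bed z',np.median(B[:,2]))
    _,lab,st,ce=cv2.connectedComponentsWithStats(q.astype(np.uint8)); k=1+np.argmax(st[1:,4]); 
    q=roi&(z>0.007)&(z<0.06); _,lab,st,ce=cv2.connectedComponentsWithStats(q.astype(np.uint8)); k=1+np.argmax(st[1:,4]); B=P[lab==k]
    r=cv2.minAreaRect((B[:,:2]*1000).astype(np.float32)); print('jig',r,cv2.boxPoints(r).round(1).tolist())
    b=roi&(hsv[...,0]>100)&(hsv[...,0]<130)&(hsv[...,1]>150)&(hsv[...,2]>80)&(z>0.03)
    B=P[b]; r=cv2.minAreaRect((B[:,:2]*1000).astype(np.float32)); print('bridge',b.sum(),B.mean(0),r)
E
python3 m.py
python3 - <<'E'
import cv2,numpy as np
a=cv2.imread('pics/top_m.png');b=cv2.imread('pics/scene_m.png')
cv2.imwrite('pics/mm.png',cv2.resize(np.hstack([a,b]),(800,320)))
E
```

```text
top 481 z pct [-0.0075 -0.002   0.002   0.014   0.0239]
rect ((342.2781677246094, 100.76984405517578), (407.96038818359375, 81.21705627441406), 67.1300048828125) [[225.60000610351562, -71.4000015258789], [300.3999938964844, -103.0], [459.0, 272.8999938964844], [384.1000061035156, 304.5]] mean [0.40819958 0.23488775 0.0535932 ]
bed z 0.011526408414009648
jig ((524.6915893554688, -119.81332397460938), (260.96875, 119.9085464477539), 74.49838256835938) [[432.0, -229.5], [547.5999755859375, -261.6000061035156], [617.2999877929688, -10.100000381469727], [501.79998779296875, 21.899999618530273]]
bridge 124 [ 0.52881782 -0.07139175  0.07106933] ((405.94537353515625, -62.73712158203125), (42.06231689453125, 358.6744689941406), 86.05908203125)
scene 203 z pct [-0.0001  0.0117  0.0146  0.0175  0.0264]
rect ((454.72283935546875, 599.2523193359375), (768.24755859375, 51.436073303222656), 83.6863021850586) [[386.8999938964844, 220.3000030517578], [438.0, 214.60000610351562], [522.5, 978.2000122070312], [471.3999938964844, 983.9000244140625]] mean [0.41540027 0.25557288 0.03838321]
bed z 0.011171779375668933
jig ((521.0255737304688, -117.10517883300781), (267.7263488769531, 114.76986694335938), 75.44589233398438) [[431.79998779296875, -232.3000030517578], [542.9000244140625, -261.1000061035156], [610.2000122070312, -2.0], [499.1000061035156, 26.899999618530273]]
bridge 121 [ 0.53501443 -0.06171809  0.05718635] ((502.2903747558594, 437.9345397949219), (106.53230285644531, 1076.0643310546875), 3.5088367462158203)
```

View pics/mm.png

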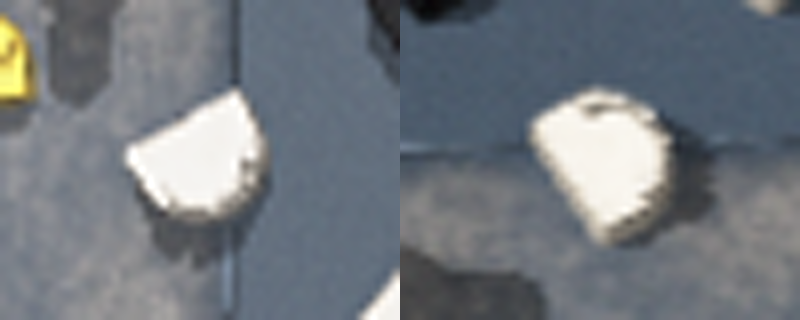

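The enlarged crops show the flat back as the upper-left edge in the top view, from crop (125,155) to (238,90), and the rounded teeth side faces the robot. I'll refine this with clean masks.

```bash
cat > m.py <<'E'
from h import *
for n,(mu,mv),(ju,jv) in (("top",(168,213),(270,184)),("scene",(287,272),(254,190))):
    f=np.load(n+'0.npz'); im,d,K,T=[f[k] for k in("im","d","K","T")]
    P=pts(d,K,T); hsv=cv2.cvtColor(im,cv2.COLOR_RGB2HSV); z=P[...,2]
    m=np.zeros(d.shape,np.uint8); s=np.s_[mv-16:mv+17,mu-18:mu+19]
    m[s]=(hsv[s][...,2]>165)&(hsv[s][...,1]<60)
    _,lab,st,ce=cv2.connectedComponentsWithStats(m); k=lab[mv,mu]; mm=lab==k
    A=P[mm&(d>0)]; print(n,mm.sum(),'z',np.percentile(A[:,2],[5,50,95]).round(4))
    v,u=np.nonzero(mm)
    for zz in (0.016,0.020):
        W=np.array([ray(a,b,zz,K,T)[:2] for a,b in zip(u,v)])*1000
        for yaw in (0.4,0.45,0.5,0.55,0.6):
            e=np.array([np.cos(yaw),np.sin(yaw)]);g=np.array([-e[1],e[0]])
            a=W@e;b=W@g; lo,hi=a.min(),a.max(); l2,h2=b.min(),b.max()
            c=e*(lo+hi)/2+g*(l2+h2)/2
            print(zz,yaw,'ext',round(hi-lo,1),round(h2-l2,1),'c',c.round(1))
    q=np.zeros(d.shape,np.uint8); s=np.s_[jv-40:jv+40,ju-50:ju+50]
    q[s]=((z>0.007)&(z<0.018)&(d>0)&(hsv[...,2]<130))[s]
    _,lab,st,ce=cv2.connectedComponentsWithStats(q,connectivity=8); 
    q=(lab>0)&(st[lab,4]>15)
    v,u=np.nonzero(q); W=np.array([ray(a,b,.012,K,T)[:2] for a,b in zip(u,v)]).astype(np.float32)*1000
    r=cv2.minAreaRect(W); print('jig',q.sum(),r,cv2.boxPoints(r).round(1).tolist())
    b=np.zeros(d.shape,bool); b[s]=((hsv[...,0]>100)&(hsv[...,0]<130)&(hsv[...,1]>150)&(hsv[...,2]>80)&(d>0)&(z>.03)&(z<.08))[s]
    B=P[b]; v,u=np.nonzero(b); W=np.array([ray(a,c,.048,K,T)[:2] for a,c in zip(u,v)]).astype(np.float32)*1000
    print('bridge',b.sum(),np.median(B[:,2]),W.mean(0),cv2.minAreaRect(W))
    # rails: bright, z~22
    rl=np.zeros(d.shape,bool); rl[s]=((hsv[...,2]>150)&(hsv[...,1]<60))[s]
    _,lab,st,ce=cv2.connectedComponentsWithStats(rl.astype(np.uint8))
    for k in range(1,len(st)):
        if st[k,4]>25:
            v,u=np.nonzero(lab==k); W=np.array([ray(a,c,.022,K,T)[:2] for a,c in zip(u,v)]).astype(np.float32)*1000
            l=cv2.fitLine(W,cv2.DIST_HUBER,0,.01,.01).ravel(); print('rail',st[k],W.mean(0).round(1),'dir',np.arctan2(l[1],l[0]).round(3))
im=np.load('top0.npz')['im'];c=cv2.resize(im[140:230,210:320],(600,490),interpolation=cv2.INTER_CUBIC);save(c,'jig.png')
E
python3 m.py
```

```text
top 163 z [0.0028 0.0155 0.0226]
0.016 0.4 ext 46.5 57.5 c [413.  243.5]
0.016 0.45 ext 44.9 56.7 c [412.5 243. ]
0.016 0.5 ext 44.2 56.7 c [412.9 242.4]
0.016 0.55 ext 44.7 56.9 c [413.9 241.9]
0.016 0.6 ext 45.5 57.1 c [415.  241.7]
0.02 0.4 ext 46.3 57.3 c [412.5 242.7]
0.02 0.45 ext 44.8 56.6 c [412.1 242.2]
0.02 0.5 ext 44.1 56.5 c [412.4 241.6]
0.02 0.55 ext 44.6 56.7 c [413.4 241.1]
0.02 0.6 ext 45.3 56.9 c [414.5 240.9]
jig 1092 ((521.20458984375, -118.70855712890625), (260.6671142578125, 114.91272735595703), 74.26799011230469) [[430.6000061035156, -228.60000610351562], [541.2000122070312, -259.70001220703125], [611.7999877929688, -8.800000190734863], [501.20001220703125, 22.299999237060547]]
bridge 122 0.0460438096671234 [533.4054  -71.39245] ((532.7778930664062, -70.93367767333984), (23.229923248291016, 106.79269409179688), 74.29528045654297)
rail [233 165  20  19 126] [551.2 -22.8] dir 1.282
rail [262 169  26   8  81] [ 557.  -141.3] dir 1.35
rail [241 185   8   7  39] [501.3 -31.1] dir 1.084
rail [257 189  25  11  80] [ 481.3 -119.9] dir 1.254
scene 194 z [0.0073 0.0146 0
[... 368 characters left out ...]
.02 0.6 ext 53.2 57.6 c [412.7 245.1]
jig 778 ((520.9393920898438, -116.10166931152344), (263.1629333496094, 112.93045043945312), 74.6377944946289) [[431.6000061035156, -228.0], [540.5, -257.8999938964844], [610.2000122070312, -4.199999809265137], [501.3999938964844, 25.700000762939453]]
bridge 120 0.04581356428694716 [535.0931  -68.70436] ((535.1435546875, -66.04337310791016), (35.156620025634766, 107.47211456298828), 74.74258422851562)
rail [241 171   7  17  50] [ 552.3 -149.2] dir 1.39
rail [261 176   9  16  48] [ 476.2 -127.5] dir 1.202
rail [238 196  17  16  98] [546.  -34.4] dir 1.294
rail [256 199   8   7  32] [496.5 -39.4] dir 1.515
rail [222 206   2  20  40] [633.5  15.4] dir -1.525
```

View pics/jig.png

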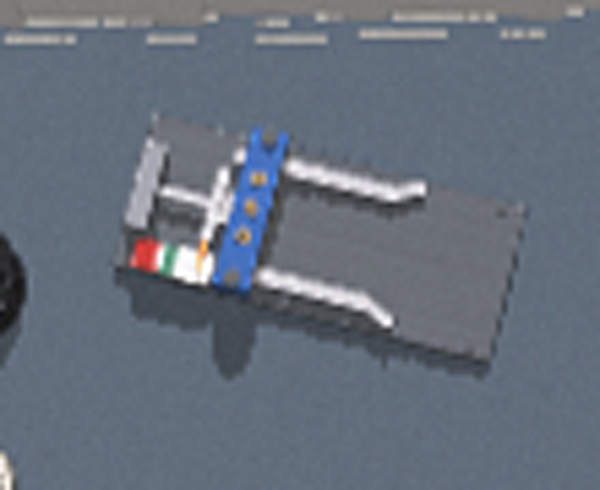

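The top crop shows the jig: bridge at about (250,215) in the crop, scale on the robot side (bottom left), and a clear bay on the right. From both cameras:
- **Jig:** origin about (518.7, -126.1) mm, yaw 1.299.
- **Model:** about (412, 243.5) mm, yaw about 0.5.

```bash
cat >> h.py <<'E'
from scipy.spatial.transform import Rotation as R
JO=np.array([518.7,-126.1]);JY=1.299
def jig(x,y=0): return JO+np.array([np.cos(JY)*x-np.sin(JY)*y,np.sin(JY)*x+np.cos(JY)*y])
def plan(x,y,z,yawy):
    "target TCP mm, and direction of the tool y axis (mod pi): prints tool-frame shift"
    o=ctrl.get_obs(); M=R.from_rotvec(o["tool_rot"]).as_matrix()
    d=M.T@(np.array([x,y,z])-o["tool_pos"]*1000)
    cur=np.arctan2(M[1,1],M[0,1]); w=yawy-cur; w=(w+np.pi/2)%np.pi-np.pi/2
    roll=-w  # tool z down
    d2=R.from_euler('z',roll).as_matrix().T@d
    print('t',round(o["t"],2),'pos',(o["tool_pos"]*1000).round(1),'ycur',round(cur,3),'q',o["q"].round(2),'| shift before roll',d.round(1),'roll',round(roll,3),'| shift after roll',d2.round(1),'zdown',M[:,2].round(4),'open',o["opening"],'F',o["contact_force"].round(1),'grip',o["grip_force"])
E
python3 -c "
from h import *
plan(412,243.5,100,0.5)"
```

```text
t 0.1 pos [268.1 564.  230.2] ycur 1.127 q [ 1.01  0.05  1.61  0.    1.48 -0.12] | shift before roll [-267.6 -227.4  130.5] roll 0.627 | shift after roll [-350.1  -27.1  130.5] zdown [-0.001  -0.0016 -1.    ] open 0.08561759895946187 F [-0.1 -0.3 -0.8] grip 0.0
```

```bash
python3 -m handwheel '[{"roll":0.105},{"roll":0.105},{"roll":0.105},{"roll":0.105},{"roll":0.105},{"roll":0.102}]' && python3 -m handwheel '[{"tx":-25,"ty":-2},{"tx":-30,"ty":-2.5,"tz":11},{"tx":-30,"ty":-2.5,"tz":12},{"tx":-30,"ty":-2.5,"tz":12},{"tx":-30,"ty":-2.5,"tz":12},{"tx":-30,"ty":-2.5,"tz":12},{"tx":-30,"ty":-2.5,"tz":12},{"tx":-30,"ty":-2.5,"tz":12},{"tx":-30,"ty":-2.5,"tz":12},{"tx":-30,"ty":-2.5,"tz":12},{"tx":-30,"ty":-2.5,"tz":12},{"tx":-25,"tz":12}]' 70 && python3 -m handwheel '[{},{},{}]'; python3 -c "
from h import *
plan(412,243.5,4,0.5)
for n in('top','scene'):
    im,d,K,T=grab(n); u,v=((168,213) if n=='top' else (287,272)); save(cv2.resize(im[v-45:v+45,u-60:u+60],(400,300)),n+'1.png')
a=np.hstack([cv2.imread('pics/top1.png'),cv2.imread('pics/scene1.png')]);cv2.imwrite('pics/ap.png',a)
"
```

```text
t 0.1 pos [268.1 564.  230.2] ycur 1.127 q [ 1.01  0.05  1.61  0.    1.48 -0.12] | shift before roll [-267.7 -227.2  226.5] roll 0.627 | shift after roll [-350.   -26.9  226.5] zdown [-0.001  -0.0016 -1.    ] open 0.08561759895946187 F [-0.1 -0.3 -0.8] grip 0.0$[0]: bad value
```

View pics/ap.png

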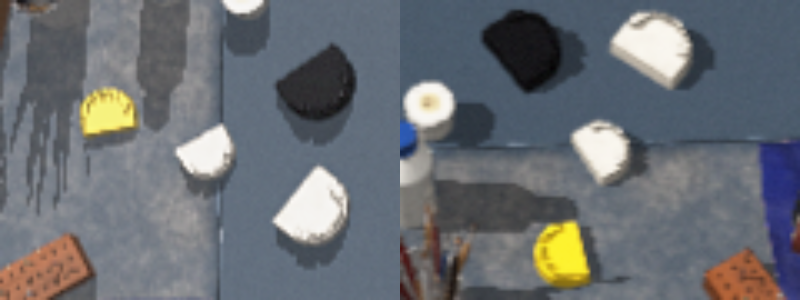

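The picture shows the scene unchanged: the rows were refused. I'll write all four keys in every row.

```bash
python3 -m handwheel '[{"tx":0,"ty":0,"tz":0,"roll":0.105},{"tx":0,"ty":0,"tz":0,"roll":0.105},{"tx":0,"ty":0,"tz":0,"roll":0.105},{"tx":0,"ty":0,"tz":0,"roll":0.105},{"tx":0,"ty":0,"tz":0,"roll":0.105},{"tx":0,"ty":0,"tz":0,"roll":0.102}]' 70 && python3 -m handwheel '[{"tx":-25,"ty":-2,"tz":0,"roll":0},{"tx":-30,"ty":-2.5,"tz":11,"roll":0},{"tx":-30,"ty":-2.5,"tz":12,"roll":0},{"tx":-30,"ty":-2.5,"tz":12,"roll":0},{"tx":-30,"ty":-2.5,"tz":12,"roll":0},{"tx":-30,"ty":-2.5,"tz":12,"roll":0},{"tx":-30,"ty":-2.5,"tz":12,"roll":0},{"tx":-30,"ty":-2.5,"tz":12,"roll":0},{"tx":-30,"ty":-2.5,"tz":12,"roll":0},{"tx":-30,"ty":-2.5,"tz":12,"roll":0},{"tx":-30,"ty":-2.5,"tz":12,"roll":0},{"tx":-25,"ty":0,"tz":12,"roll":0}]' 70 && python3 -m handwheel '[{"tx":0,"ty":0,"tz":0,"roll":0},{"tx":0,"ty":0,"tz":0,"roll":0}]'; python3 -c "
from h import *
plan(412,243.5,4,0.5)"
```

```text
t: 0.7
tool_pos: [0.2683, 0.5643, 0.231]
tool_rot: [1.61, 2.698, -0.001]
contact_force: [0.2, -0.0, 0.7]
opening: 0.0701
grip_force: 0.0
t: 1.7
tool_pos: [0.4127, 0.2425, 0.0997]
tool_rot: [1.603, 2.701, -0.0]
contact_force: [0.0, 0.3, 0.2]
opening: 0.0702
grip_force: 0.0
t: 1.87
tool_pos: [0.4122, 0.2433, 0.0994]
tool_rot: [-1.606, -2.699, 0.002]
contact_force: [-0.5, 0.5, 0.2]
opening: 0.0702
grip_force: 0.0
t 1.87 pos [412.2 243.3  99.4] ycur 0.497 q [ 0.38 -0.18  2.07  0.    1.26 -0.12] | shift before roll [ 0.2  0.1 95.4] roll -0.003 | shift after roll [ 0.2  0.1 95.4] zdown [-1.9e-03 -4.0e-04 -1.0e+00] open 0.07020384558022838 F [-0.5  0.5  0.2] grip 0.0
```

```bash
python3 -m handwheel '[{"tx":0,"ty":0,"tz":15,"roll":0},{"tx":0,"ty":0,"tz":20,"roll":0},{"tx":0,"ty":0,"tz":20,"roll":0},{"tx":0,"ty":0,"tz":15,"roll":0},{"tx":0,"ty":0,"tz":10,"roll":0},{"tx":0,"ty":0,"tz":7,"roll":0},{"tx":0,"ty":0,"tz":5,"roll":0},{"tx":0,"ty":0,"tz":3,"roll":0},{"tx":0,"ty":0,"tz":0,"roll":0}]' && python3 -m handwheel '[{"tx":0,"ty":0,"tz":0,"roll":0},{"tx":0,"ty":0,"tz":0,"roll":0},{"tx":0,"ty":0,"tz":0,"roll":0},{"tx":0,"ty":0,"tz":0,"roll":0},{"tx":0,"ty":0,"tz":0,"roll":0},{"tx":0,"ty":0,"tz":0,"roll":0},{"tx":0,"ty":0,"tz":0,"roll":0},{"tx":0,"ty":0,"tz":0,"roll":0}]' 40 25
```

```text
t: 2.62
tool_pos: [0.4126, 0.2446, 0.0054]
tool_rot: [1.602, 2.702, 0.0]
contact_force: [0.8, -0.4, 0.6]
opening: 0.0702
grip_force: 0.0
t: 3.28
tool_pos: [0.413, 0.2446, 0.0064]
tool_rot: [1.603, 2.701, 0.001]
contact_force: [-2.2, -0.4, 6.3]
opening: 0.0442
grip_force: 25.8
```

```bash
python3 -m handwheel '[{"tx":0,"ty":0,"tz":-8,"roll":0},{"tx":0,"ty":0,"tz":-12,"roll":0},{"tx":0,"ty":0,"tz":-20,"roll":0},{"tx":0,"ty":0,"tz":-20,"roll":0},{"tx":0,"ty":0,"tz":-20,"roll":0},{"tx":0,"ty":0,"tz":-20,"roll":0},{"tx":0,"ty":0,"tz":-10,"roll":0},{"tx":0,"ty":0,"tz":0,"roll":0}]'; python3 -c "
from h import *
x,y=jig(-62)
plan(x,y,60,JY)
im,d,K,T=grab('scene'); save(cv2.resize(im[190:320,220:370],(600,520),interpolation=cv2.INTER_CUBIC),'lift.png')
"
```

```text
t: 3.95
tool_pos: [0.4144, 0.2451, 0.1185]
tool_rot: [1.601, 2.699, 0.008]
contact_force: [1.2, 0.1, -0.9]
opening: 0.0441
grip_force: 25.7
t 3.95 pos [414.4 245.1 118.5] ycur 0.5 q [ 0.38 -0.21  2.05  0.    1.29 -0.12] | shift before roll [-420.2 -130.    58. ] roll -0.799 | shift after roll [-199.9 -391.8   58. ] zdown [ 0.0058  0.0023 -1.    ] open 0.04405978430137458 F [ 1.2  0.1 -0.9] grip 25.70888012553951
```

View pics/lift.png

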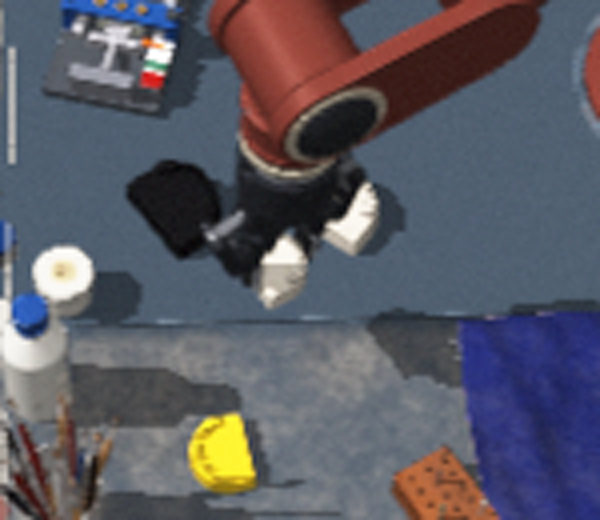

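The picture shows the model held in the fingers at about (280,270), level and clear of the bench. Now I'll carry it to the bay.

```bash
python3 -m handwheel '[{"tx":0,"ty":0,"tz":0,"roll":-0.08},{"tx":0,"ty":0,"tz":0,"roll":-0.08},{"tx":0,"ty":0,"tz":0,"roll":-0.08},{"tx":0,"ty":0,"tz":0,"roll":-0.08},{"tx":0,"ty":0,"tz":0,"roll":-0.08},{"tx":0,"ty":0,"tz":0,"roll":-0.08},{"tx":0,"ty":0,"tz":0,"roll":-0.08},{"tx":0,"ty":0,"tz":0,"roll":-0.08},{"tx":0,"ty":0,"tz":0,"roll":-0.08},{"tx":0,"ty":0,"tz":0,"roll":-0.08}]' >/dev/null && python3 -m handwheel '[{"tx":-5,"ty":-10,"tz":0,"roll":0},{"tx":-8,"ty":-15,"tz":0,"roll":0},{"tx":-10,"ty":-20,"tz":0,"roll":0},{"tx":-10,"ty":-20,"tz":0,"roll":0},{"tx":-10,"ty":-20,"tz":0,"roll":0},{"tx":-10,"ty":-20,"tz":0,"roll":0},{"tx":-10,"ty":-20,"tz":0,"roll":0},{"tx":-10,"ty":-20,"tz":0,"roll":0},{"tx":-10,"ty":-20,"tz":0,"roll":0},{"tx":-10,"ty":-20,"tz":0,"roll":0},{"tx":-10,"ty":-20,"tz":0,"roll":0},{"tx":-10,"ty":-20,"tz":0,"roll":0}]' >/dev/null && python3 -m handwheel '[{"tx":-10,"ty":-20,"tz":0,"roll":0},{"tx":-10,"ty":-20,"tz":0,"roll":0},{"tx":-10,"ty":-20,"tz":0,"roll":0},{"tx":-10,"ty":-20,"tz":0,"roll":0},{"tx":-10,"ty":-20,"tz":5,"roll":0},{"tx":-10,"ty":-20,"tz":10,"roll":0},{"tx":-10,"ty":-20,"tz":10,"roll":0},{"tx":-8,"ty":-15,"tz":10,"roll":0},{"tx":-5,"ty":-8,"tz":10,"roll":0},{"tx":-2,"ty":-3,"tz":10,"roll":0},{"tx":0,"ty":0,"tz":0,"roll":0},{"tx":0,"ty":0,"tz":0,"roll":0}]'; python3 -c "
from h import *
x,y=jig(-62)
plan(x,y,22,JY)
im,d,K,T=grab('scene'); save(cv2.resize(im[100:240,190:340],(600,560),interpolation=cv2.INTER_CUBIC),'over.png')
"
```

```text
t: 6.83
tool_pos: [0.4973, -0.1848, 0.0587]
tool_rot: [-0.425, -3.109, -0.002]
contact_force: [-0.4, -0.3, 0.1]
opening: 0.0441
grip_force: 25.7
t 6.83 pos [ 497.3 -184.8   58.7] ycur 1.299 q [-0.5   0.    1.97  0.    1.17 -1.8 ] | shift before roll [-5.   0.3 36.7] roll -0.0 | shift after roll [-5.   0.3 36.7] zdown [-0.003   0.0017 -1.    ] open 0.044065148934700316 F [-0.4 -0.3  0.1] grip 25.701824522188872
```

View pics/over.png

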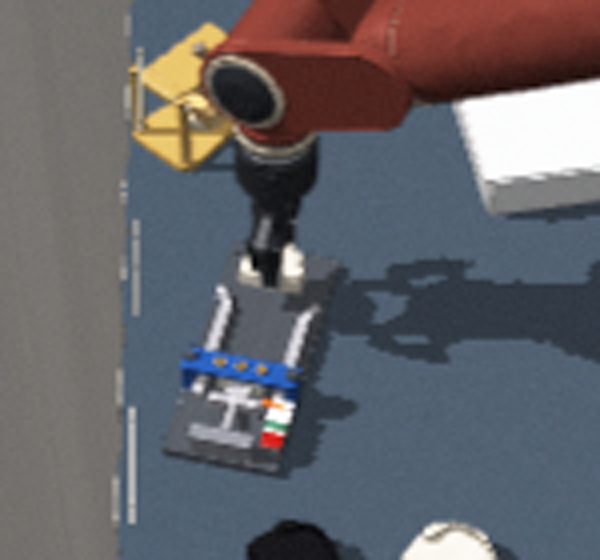

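The model hangs over the bay at about (270,265) with its flat back towards the bridge, and the arm is clear of the articulator. Next I'll correct by 5 mm and lower it.

```bash
python3 -m handwheel '[{"tx":-2,"ty":0,"tz":5,"roll":0},{"tx":-3,"ty":0,"tz":10,"roll":0},{"tx":0,"ty":0,"tz":9,"roll":0},{"tx":0,"ty":0,"tz":6,"roll":0},{"tx":0,"ty":0,"tz":4,"roll":0},{"tx":0,"ty":0,"tz":3,"roll":0},{"tx":0,"ty":0,"tz":2,"roll":0},{"tx":0,"ty":0,"tz":0,"roll":0},{"tx":0,"ty":0,"tz":0,"roll":0}]'
python3 - <<'E'
from h import *
for n in('top','scene'):
    im,d,K,T=grab(n); P=pts(d,K,T); hsv=cv2.cvtColor(im,cv2.COLOR_RGB2HSV)
    v,u=np.nonzero((hsv[...,2]>150)&(hsv[...,1]<60)&(d>0)&(P[...,2]>.005)&(P[...,2]<.06))
    W=np.array([ray(a,b,.028,K,T)[:2] for a,b in zip(u,v)])*1000-JO
    c,s=np.cos(JY),np.sin(JY); J=np.c_[W@[c,s],W@[-s,c]]
    q=J[(J[:,0]>-110)&(J[:,0]<-25)&(abs(J[:,1])<45)]
    print(n,len(q),q.min(0),q.max(0),np.sort(q[:,1])[[2,-3]])
E
```

```text
t: 7.63
tool_pos: [0.5036, -0.1868, 0.0214]
tool_rot: [0.424, 3.113, -0.0]
contact_force: [0.2, 0.5, -1.1]
opening: 0.0441
grip_force: 25.7Traceback (most recent call last):
  File "<stdin>", line 8, in <module>
    return umr_minimum(a, axis, None, out, keepdims, initial, where)
ValueError: zero-size array to reduction operation minimum which has no identity
```

```bash
python3 -m handwheel '[{"tx":0,"ty":0,"tz":1,"roll":0},{"tx":0,"ty":0,"tz":1,"roll":0},{"tx":0,"ty":0,"tz":1,"roll":0},{"tx":0,"ty":0,"tz":0.5,"roll":0},{"tx":0,"ty":0,"tz":0,"roll":0},{"tx":0,"ty":0,"tz":0,"roll":0}]'; python3 -m handwheel '[{"tx":0,"ty":0,"tz":0,"roll":0},{"tx":0,"ty":0,"tz":0,"roll":0},{"tx":0,"ty":0,"tz":0,"roll":0},{"tx":0,"ty":0,"tz":0,"roll":0},{"tx":0,"ty":0,"tz":0,"roll":0}]' 70; python3 -m handwheel '[{"tx":0,"ty":0,"tz":-5,"roll":0},{"tx":0,"ty":0,"tz":-10,"roll":0},{"tx":0,"ty":0,"tz":-20,"roll":0},{"tx":0,"ty":0,"tz":-20,"roll":0},{"tx":0,"ty":0,"tz":-20,"roll":0},{"tx":0,"ty":0,"tz":-20,"roll":0},{"tx":0,"ty":0,"tz":-10,"roll":0},{"tx":0,"ty":0,"tz":0,"roll":0}]'
python3 -m handwheel '[{"tx":0,"ty":-10,"tz":0,"roll":-0.105},{"tx":0,"ty":-15,"tz":0,"roll":-0.105},{"tx":0,"ty":-10,"tz":0,"roll":-0.105},{"tx":0,"ty":0,"tz":0,"roll":0},{"tx":0,"ty":0,"tz":0,"roll":0}]'
cat > w.py <<'E'
from h import *
c,s=np.cos(JY),np.sin(JY)
for n in('top','scene'):
    im,d,K,T=grab(n); P=pts(d,K,T); hsv=cv2.cvtColor(im,cv2.COLOR_RGB2HSV)
    v,u=np.nonzero((hsv[...,2]>165)&(hsv[...,1]<60)&(d>0)&(P[...,2]>.005)&(P[...,2]<.05))
    W=np.array([ray(a,b,.029,K,T)[:2] for a,b in zip(u,v)])*1000-JO; J=np.c_[W@[c,s],W@[-s,c]]
    q=J[(J[:,0]>-120)&(J[:,0]<-28)&(abs(J[:,1])<42)]
    if len(q): print(n,len(q),q.min(0).round(1),q.max(0).round(1),cv2.minAreaRect(q.astype(np.float32)))
    save(cv2.resize(im[140:230,210:320] if n=='top' else im[110:230,190:340],(400,300),interpolation=cv2.INTER_CUBIC),n+'w.png')
cv2.imwrite('pics/w.png',np.hstack([cv2.imread('pics/topw.png'),cv2.imread('pics/scenew.png')]))
E
python3 w.py
```

```text
t: 8.18
tool_pos: [0.5037, -0.1868, 0.0184]
tool_rot: [0.424, 3.113, -0.0]
contact_force: [-1.9, 1.3, 5.9]
opening: 0.0442
grip_force: 26.7
t: 8.6
tool_pos: [0.5034, -0.1867, 0.0176]
tool_rot: [-0.424, -3.113, -0.0]
contact_force: [0.4, -0.2, 0.5]
opening: 0.0698
grip_force: 0.0
t: 9.27
tool_pos: [0.5055, -0.1878, 0.1268]
tool_rot: [0.423, 3.106, -0.004]
contact_force: [0.1, 0.5, 0.6]
opening: 0.07
grip_force: 0.0
t: 9.68
tool_pos: [0.4971, -0.2209, 0.1217]
tool_rot: [0.064, -3.14, -0.002]
contact_force: [-0.2, 0.3, 0.5]
opening: 0.0699
grip_force: 0.0
top 8 [-82.  -9.] [-71.4  -0.9] ((-76.33008575439453, -5.973382472991943), (8.276461601257324, 9.741903305053711), 77.78123474121094)
scene 132 [-87.  -41.8] [-29.1  41.6] ((-58.30546569824219, 0.21608734130859375), (83.3798828125, 57.42066955566406), 89.31380462646484)
```

View pics/w.png

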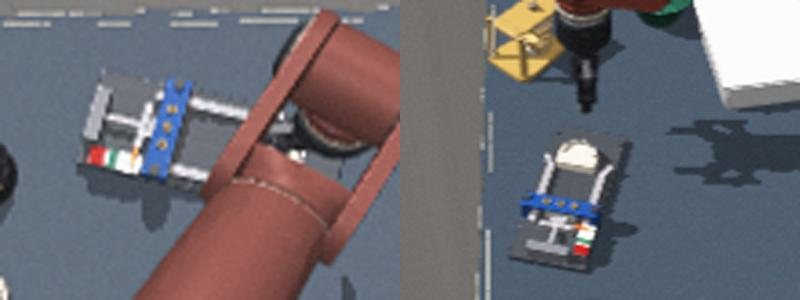

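In the scene view the model lies flat in the bay at about (578,153), straight, with its flat back towards the bridge. The top view is blocked by the arm. I'll measure it in the scene view and turn the tool to straddle jig y for pushing. Joint 6 has no range left the short way, so it turns the other way.

```bash
python3 -m handwheel '[{"tx":0,"ty":0,"tz":0,"roll":0.11},{"tx":0,"ty":0,"tz":0,"roll":0.11},{"tx":0,"ty":0,"tz":0,"roll":0.11},{"tx":0,"ty":0,"tz":0,"roll":0.11},{"tx":0,"ty":0,"tz":0,"roll":0.11},{"tx":0,"ty":0,"tz":0,"roll":0.11},{"tx":0,"ty":0,"tz":0,"roll":0.11},{"tx":0,"ty":0,"tz":0,"roll":0.11},{"tx":0,"ty":0,"tz":0,"roll":0.11}]' 18 >/dev/null; python3 -m handwheel '[{"tx":0,"ty":0,"tz":0,"roll":0.11},{"tx":0,"ty":0,"tz":0,"roll":0.11},{"tx":0,"ty":0,"tz":0,"roll":0.11},{"tx":0,"ty":0,"tz":0,"roll":0.11},{"tx":0,"ty":0,"tz":0,"roll":0.11},{"tx":0,"ty":0,"tz":0,"roll":0.11},{"tx":0,"ty":0,"tz":0,"roll":0.11},{"tx":0,"ty":0,"tz":0,"roll":0.11},{"tx":0,"ty":0,"tz":0,"roll":0},{"tx":0,"ty":0,"tz":0,"roll":0}]'
python3 - <<'E'
from h import *
c,s=np.cos(JY),np.sin(JY)
im,d,K,T=grab('scene'); P=pts(d,K,T); hsv=cv2.cvtColor(im,cv2.COLOR_RGB2HSV)
m=((hsv[...,2]>165)&(hsv[...,1]<60)).astype(np.uint8); _,lab,st,ce=cv2.connectedComponentsWithStats(m,connectivity=4)
for k in range(1,len(st)):
    if st[k,4]<60 or st[k,4]>600: continue
    v,u=np.nonzero(lab==k); W=np.array([ray(a,b,.030,K,T)[:2] for a,b in zip(u,v)])*1000-JO; J=np.c_[W@[c,s],W@[-s,c]]
    if abs(J.mean(0)-[-62,0]).max()<40:
        print(st[k],J.min(0).round(1),J.max(0).round(1),J.mean(0))
        h=J[J[:,0]>J[:,0].max()-12]; print('back strip y',h[:,1].min(),h[:,1].max())
        ys=np.arange(-24,25,6); xs=[J[abs(J[:,1]-y)<3,0].max() for y in ys]; print('back tilt',np.polyfit(ys,xs,1))
x,y=jig(-112)
plan(x,y,60,JY-np.pi/2)
E
```

```text
t: 11.37
tool_pos: [0.4977, -0.2205, 0.1226]
tool_rot: [-2.483, -1.924, 0.0]
contact_force: [0.8, 0.4, 0.1]
opening: 0.018
grip_force: 0.0
[248 166  16  11 122] [-86.2 -31.6] [-32.7  27.1] [-55.53747385  -2.41907461]
back strip y -31.53818281411103 24.576348266615554
back tilt [-2.41211891e-02 -3.71284940e+01]
t 11.42 pos [ 497.7 -220.6  122.6] ycur -0.253 q [-0.55 -0.05  1.9   0.    1.29 -0.3 ] | shift before roll [-15.2  -5.4  62.6] roll 0.019 | shift after roll [-15.3  -5.1  62.6] zdown [-3.e-04  3.e-04 -1.e+00] open 0.018135463260788267 F [ 0.2 -0.1 -0.1] grip 0.0
```

```bash
python3 -m handwheel '[{"tx":-7,"ty":-2,"tz":10,"roll":0.019},{"tx":-8,"ty":-2,"tz":20,"roll":0},{"tx":0,"ty":0,"tz":20,"roll":0},{"tx":0,"ty":0,"tz":15,"roll":0},{"tx":0,"ty":0,"tz":12,"roll":0},{"tx":0,"ty":0,"tz":10,"roll":0},{"tx":0,"ty":0,"tz":7,"roll":0},{"tx":0,"ty":0,"tz":4,"roll":0},{"tx":0,"ty":0,"tz":2,"roll":0},{"tx":0,"ty":0,"tz":1,"roll":0},{"tx":0,"ty":0,"tz":0,"roll":0},{"tx":0,"ty":0,"tz":0,"roll":0}]'
python3 -c "
from h import *
x,y=jig(-40,-1)
plan(x,y,20,JY-np.pi/2)"
```

```text
t: 12.42
tool_pos: [0.4904, -0.2348, 0.0225]
tool_rot: [2.503, 1.897, 0.001]
contact_force: [0.5, 0.4, -0.8]
opening: 0.018
grip_force: 0.0
t 12.42 pos [ 490.4 -234.8   22.5] ycur -0.274 q [-0.58  0.09  1.95 -0.    1.1  -0.31] | shift before roll [72.3 -1.1  2.5] roll -0.002 | shift after roll [72.3 -1.   2.5] zdown [ 1.1e-03 -8.0e-04 -1.0e+00] open 0.018031836610413104 F [ 0.5  0.4 -0.8] grip 0.0
```

```bash
python3 -m handwheel '[{"tx":0,"ty":0,"tz":2,"roll":0},{"tx":0,"ty":0,"tz":2,"roll":0},{"tx":0,"ty":0,"tz":1,"roll":0},{"tx":0,"ty":0,"tz":0,"roll":0}]'; python3 -m handwheel '[{"tx":2,"ty":-0.5,"tz":0,"roll":0},{"tx":3,"ty":-0.5,"tz":0,"roll":0},{"tx":4,"ty":0,"tz":0,"roll":0},{"tx":4,"ty":0,"tz":0,"roll":0},{"tx":4,"ty":0,"tz":0,"roll":0},{"tx":4,"ty":0,"tz":0,"roll":0},{"tx":4,"ty":0,"tz":0,"roll":0},{"tx":4,"ty":0,"tz":0,"roll":0},{"tx":4,"ty":0,"tz":0,"roll":0},{"tx":4,"ty":0,"tz":0,"roll":0},{"tx":4,"ty":0,"tz":0,"roll":0},{"tx":0,"ty":0,"tz":0,"roll":0}]'
python3 -m handwheel '[{"tx":3,"ty":0,"tz":0,"roll":0},{"tx":3,"ty":0,"tz":0,"roll":0},{"tx":3,"ty":0,"tz":0,"roll":0},{"tx":3,"ty":0,"tz":0,"roll":0},{"tx":3,"ty":0,"tz":0,"roll":0},{"tx":3,"ty":0,"tz":0,"roll":0},{"tx":3,"ty":0,"tz":0,"roll":0},{"tx":0,"ty":0,"tz":0,"roll":0},{"tx":0,"ty":0,"tz":0,"roll":0}]'
cat > w.py <<'E'
from h import *
c,s=np.cos(JY),np.sin(JY)
o=ctrl.get_obs(); w=o["tool_pos"][:2]*1000-JO; F=o["contact_force"]; print('tcp jig',w@[c,s],w@[-s,c],'z',o["tool_pos"][2]*1000,'Fjig',F[:2]@[c,s],F[:2]@[-s,c],F[2])
for n in('scene','top'):
    im,d,K,T=grab(n); hsv=cv2.cvtColor(im,cv2.COLOR_RGB2HSV)
    if n=='scene':
        m=((hsv[...,2]>165)&(hsv[...,1]<60)).astype(np.uint8); _,lab,st,ce=cv2.connectedComponentsWithStats(m,connectivity=4)
        for k in range(1,len(st)):
            if st[k,4]<25 or st[k,4]>600: continue
            v,u=np.nonzero(lab==k); W=np.array([ray(a,b,.030,K,T)[:2] for a,b in zip(u,v)])*1000-JO; J=np.c_[W@[c,s],W@[-s,c]]
            if abs(J.mean(0)-[0,0]).max()<100: print(st[k,4],J.min(0).round(1),J.max(0).round(1),J.mean(0).round(1))
    # pointer: orange
    m=(hsv[...,0]>6)&(hsv[...,0]<20)&(hsv[...,1]>140)&(hsv[...,2]>150); v,u=np.nonzero(m)
    g=(hsv[...,0]>60)&(hsv[...,0]<90)&(hsv[...,1]>70); r=((hsv[...,0]<5)|(hsv[...,0]>174))&(hsv[...,1]>170)&(hsv[...,2]>120)
    for nm,mk in(('orange',m),('green',g),('red',r)):
        v,u=np.nonzero(mk)
        if len(u)==0: continue
        W=np.array([ray(a,b,.03,K,T)[:2] for a,b in zip(u,v)])*1000-JO; J=np.c_[W@[c,s],W@[-s,c]]; J=J[(J[:,0]>20)&(J[:,0]<145)&(abs(J[:,1]-35)<40)]
        if len(J): print(n,nm,len(J),'x',J[:,0].min().round(1),J[:,0].mean().round(1),J[:,0].max().round(1))
    save(cv2.resize(im[140:230,210:320] if n=='top' else im[130:220,200:310],(400,330),interpolation=cv2.INTER_CUBIC),n+'w.png')
cv2.imwrite('pics/w.png',np.hstack([cv2.imread('pics/topw.png'),cv2.imread('pics/scenew.png')]))
E
python3 w.py
```

```text
t: 12.75
tool_pos: [0.4897, -0.2344, 0.0165]
tool_rot: [-2.504, -1.897, 0.0]
contact_force: [-0.0, -0.1, 0.4]
opening: 0.0182
grip_force: 0.0
t: 13.75
tool_pos: [0.5002, -0.194, 0.0167]
tool_rot: [-2.503, -1.898, -0.0]
contact_force: [0.5, -1.0, -1.0]
opening: 0.018
grip_force: 0.0
t: 14.5
tool_pos: [0.5058, -0.1743, 0.0168]
tool_rot: [-2.504, -1.898, -0.0]
contact_force: [-0.4, 0.0, 0.0]
opening: 0.018
grip_force: 0.0
tcp jig -49.92170170546005 -0.4999606503779272 z 16.797669120908942 Fjig -0.056011097316589306 0.3668430087934746 0.02548403174308926
45 [-48.7 -47.9] [ 30.  -30.2] [ -8.6 -37. ]
123 [-37.3 -26.4] [11.5 31.3] [-10.2   2. ]
39 [-35.8  35.9] [30.5 49.3] [-1.4 41.8]
31 [69.3 34.6] [95.8 56.3] [83.7 46.2]
scene orange 6 x 41.2 65.6 80.8
scene green 8 x 96.7 99.2 102.0
scene red 15 x 110.7 116.9 123.6
top orange 2 x 80.0 80.5 81.0
top green 8 x 100.2 102.2 104.7
top red 11 x 114.3 119.1 124.2
```

View pics/w.png

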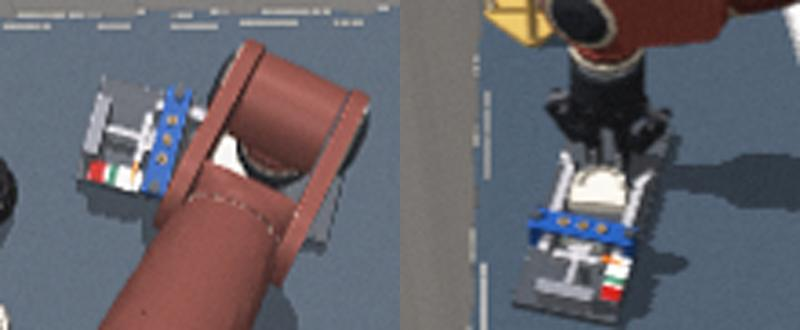

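The model sits squarely between the rails at scene crop (598,190), with its back about 11 mm along jig x and about 44 mm short of the pad. The pointer is still at rest. I'll keep pushing.

```bash
python3 -m handwheel '[{"tx":2,"ty":0,"tz":0,"roll":0},{"tx":3,"ty":0,"tz":0,"roll":0},{"tx":4,"ty":0,"tz":0,"roll":0},{"tx":4,"ty":0,"tz":0,"roll":0},{"tx":4,"ty":0,"tz":0,"roll":0},{"tx":4,"ty":0,"tz":0,"roll":0},{"tx":4,"ty":0,"tz":0,"roll":0},{"tx":4,"ty":0,"tz":0,"roll":0},{"tx":3,"ty":0,"tz":0,"roll":0},{"tx":3,"ty":0,"tz":0,"roll":0},{"tx":2,"ty":0,"tz":0,"roll":0},{"tx":0,"ty":0,"tz":0,"roll":0}]'; python3 w.py
python3 -m handwheel '[{"tx":2,"ty":0,"tz":0,"roll":0},{"tx":2,"ty":0,"tz":0,"roll":0},{"tx":2,"ty":0,"tz":0,"roll":0},{"tx":2,"ty":0,"tz":0,"roll":0},{"tx":2,"ty":0,"tz":0,"roll":0},{"tx":0,"ty":0,"tz":0,"roll":0},{"tx":0,"ty":0,"tz":0,"roll":0}]'; python3 w.py
```

```text
t: 15.6
tool_pos: [0.5158, -0.1386, 0.0168]
tool_rot: [-2.504, -1.898, -0.0]
contact_force: [0.1, 0.1, 0.3]
opening: 0.0183
grip_force: 0.0
tcp jig -12.770855563606071 -0.5653146566015083 z 16.78481478242849 Fjig 0.1274339681337564 -0.038266589105686304 0.26909207278608693
35 [-25.4 -41.4] [ 30.  -30.1] [  3.3 -35.9]
75 [  0.5 -26.4] [31.  29.7] [18.2  2.6]
32 [68.4 34.6] [95.8 56.3] [83.2 46.1]
scene orange 6 x 41.2 65.6 80.8
scene green 7 x 96.7 98.8 101.1
scene red 15 x 110.7 116.9 123.6
top green 8 x 100.2 102.2 104.7
top red 13 x 114.3 119.3 124.2
t: 16.28
tool_pos: [0.5183, -0.1292, 0.0167]
tool_rot: [-2.504, -1.897, 0.0]
contact_force: [-1.5, -1.0, 0.3]
opening: 0.0182
grip_force: 0.5
tcp jig -3.0986315928901234 -0.497523588935013 z 16.74366284997179 Fjig -1.3482326151515747 1.1940410808886968 0.33963460783136235
30 [-15.9 -41.3] [ 30. -30.] [  7.6 -35.6]
42 [ 11.7 -25.1] [30.2 24.9] [22.  2.]
103 [ 62.  -27.3] [129.7  25.9] [99.5  0.2]
31 [68.4 34.6] [95.8 56.3] [82.6 46.3]
scene orange 4 x 41.2 61.3 81.7
scene green 8 x 96.7 99.2 102.0
scene red 15 x 110.7 116.9 123.6
top green 9 x 99.2 101.8 104.7
top red 13 x 114.3 119.3 124.2
```

```bash
python3 -m handwheel '[{"tx":1.5,"ty":0,"tz":0,"roll":0},{"tx":1.5,"ty":0,"tz":0,"roll":0},{"tx":1.5,"ty":0,"tz":0,"roll":0},{"tx":1.5,"ty":0,"tz":0,"roll":0},{"tx":1.5,"ty":0,"tz":0,"roll":0},{"tx":1.5,"ty":0,"tz":0,"roll":0},{"tx":1,"ty":0,"tz":0,"roll":0},{"tx":0,"ty":0,"tz":0,"roll":0},{"tx":0,"ty":0,"tz":0,"roll":0}]'; python3 w.py
```

```text
t: 17.13
tool_pos: [0.5207, -0.1202, 0.0167]
tool_rot: [2.504, 1.898, -0.003]
contact_force: [-3.6, -6.1, 0.3]
opening: 0.0182
grip_force: 2.7
tcp jig 6.208538568370717 -0.30106789008984397 z 16.69684766634138 Fjig -6.877560629848318 1.7743796376692083 0.2858104093452861
130 [ 62.  -27.3] [129.7  25.9] [95.5 -0.3]
30 [68.4 34.8] [95.8 56.3] [80.6 46.4]
scene orange 6 x 41.2 72.8 90.6
scene green 8 x 96.7 99.2 102.0
scene red 15 x 110.7 116.9 123.6
top red 11 x 114.3 119.1 124.2
```

```bash
python3 -m handwheel '[{"tx":1.5,"ty":0,"tz":0,"roll":0},{"tx":1.5,"ty":0,"tz":0,"roll":0},{"tx":1.5,"ty":0,"tz":0,"roll":0},{"tx":1.5,"ty":0,"tz":0,"roll":0},{"tx":1,"ty":0,"tz":0,"roll":0},{"tx":0.5,"ty":0,"tz":0,"roll":0},{"tx":0,"ty":0,"tz":0,"roll":0},{"tx":0,"ty":0,"tz":0,"roll":0},{"tx":0,"ty":0,"tz":0,"roll":0},{"tx":0,"ty":0,"tz":0,"roll":0}]'; python3 w.py
```

```text
t: 18.07
tool_pos: [0.5222, -0.1139, 0.0167]
tool_rot: [2.503, 1.897, -0.006]
contact_force: [-5.3, -8.1, 2.4]
opening: 0.018
grip_force: 4.5
tcp jig 12.702306655123987 -0.09881632904154312 z 16.718740891724654 Fjig -9.214854318037663 2.9241838208445405 2.4245978583412873
151 [ 62.  -27.3] [129.7  27.9] [94.4  1. ]
35 [68.4 33.7] [95.  56.3] [81.3 45.4]
scene orange 8 x 41.2 82.5 98.5
scene green 3 x 98.5 99.3 100.2
scene red 15 x 110.7 116.9 123.6
top red 13 x 112.7 118.7 124.2
```

View pics/w.png

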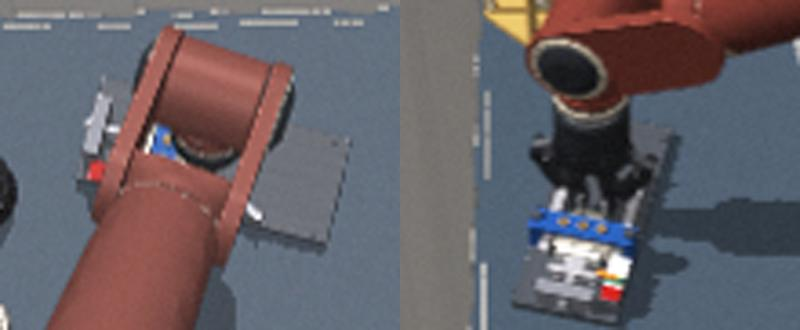

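The last picture shows the pointer at about (607,272), in the green band. Force (9.2 N), tool travel since contact and pointer shift all give about 18 mm of push. I'll hold briefly to check it's steady, then hand in.

```bash
python3 -m handwheel '[{"tx":0.5,"ty":0,"tz":0,"roll":0},{"tx":0.5,"ty":0,"tz":0,"roll":0},{"tx":0,"ty":0,"tz":0,"roll":0},{"tx":0,"ty":0,"tz":0,"roll":0},{"tx":0,"ty":0,"tz":0,"roll":0},{"tx":0,"ty":0,"tz":0,"roll":0},{"tx":0,"ty":0,"tz":0,"roll":0},{"tx":0,"ty":0,"tz":0,"roll":0}]'; python3 w.py | grep -E 'tcp|orange' && python3 -c "
from h import *
print(ctrl.finish_job())"
```

```text
t: 18.83
tool_pos: [0.5224, -0.1131, 0.0167]
tool_rot: [2.503, 1.897, -0.007]
contact_force: [-5.8, -8.8, 1.4]
opening: 0.0179
grip_force: 4.8
tcp jig 13.483946309593213 -0.06846510111214571 z 16.69447905903932 Fjig -10.025180579232385 3.206270642296035 1.437594762919265
scene orange 8 x 41.2 83.2 99.3
the job is handed in; nothing more can be done
None
```

The job is handed in at about 19 s of the allowed 61 s: the model is under the bridge, held against the stop with about 10 N (roughly 19 mm, pointer in the green, never near the red), and nothing else on the bench was touched; the hand-in gave no verdict.

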